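Fetch the dropper bottle from a drawer that may be locked, for weighing

ROBOT

A 6-joint arm with a two-finger parallel gripper is mounted at the origin on the work surface. World frame = base frame: x ahead of the robot, y to its left, z up, the work surface at z = 0. Lengths are in m, angles in rad, forces in N, time in s.
With the tool pointing down it reaches from about 0.25 to 0.775 m from the base axis. Payload 4 kg.
Tool frame: the origin (TCP) lies at the very end of the fingers, on their centre line; the grasp point (between the pads) lies 19 mm behind it; z points along the fingers, y is the line along which they close (so a half turn about z gives the same grasp; the last joint's range is limited). The gripper opens to 94 mm and grips with 3 to 60 N. Pads are 16 mm wide; open, the fingers measure 119 mm over their backs; the gripper's body (75 mm by 177 mm) begins 78 mm behind the grasp point.
Start: joints at [-1.212, 0.087, 1.371, -0, 1.684, -0.103], TCP at [0.245, -0.492, 0.206] pointing down, gripper open.
Joint ranges: [-3.1, 3.1], [-0.76, 2.03], [0.27, 2.55], [-1.08, 4.22], [0.17, 2.65], [-2.57, 2.57]. Speed limits (rad/s): [2.79, 2.79, 3.14, 3.14, 3.14, 3.14].

INTERFACE

Orientations are given as [roll, pitch, yaw] about the fixed x, y, z axes, in that order (R = Rz(yaw) Ry(pitch) Rx(roll)).
In Python, from bench import robot, vision gives the robot as it stands.
- The arm moves only by the shell command python3 -m crank 'ROWS'. ROWS is JSON, a list of rows, each a list of 3 entries, a list of its own where there are three numbers: the closure, from 0 (fully open) to 1 (shut), then the shift along the tool's x, y, z in m, then the turn, a rotation vector about the tool's x, y, z in degrees. A call has 1 to 8 rows; each row shifts and turns the commanded pose from where the row before left it, along the tool's axes as they then stand; what a row does not reach is not made up. A row lasts 1/10 s, in which the tool goes at most 50 mm and 8.59 degrees, less where a joint would pass 70% of its speed; a pose out of reach is approached as far as the arm can. A call with a gripper value outside its range is refused whole. The fingers move at their own pace and stop on an object; the grip force is fixed at half the most. Time passes only in rows, so rows that do not move let the fingers close. It gives the time, the measured TCP pose, the force, the opening and the grip force at its end, in the units of the state.
- robot.get_obs(): the state, without advancing time (a new reading comes with each control period).
- vision.snapshot(name): name is "scene" or "top"; returns a dict with "color" (400x640x3 uint8, red, green, blue), "z_map" (400x640 float32, m along the optical axis (not along the pixel's ray), 0 where there is no reading), "fx", "fy", "cx", "cy" (pixels), "dist" ([k1, k2, p1, p2, k3] as OpenCV has them; the pictures are not rectified), "R" (3x3) and "t" (3): a world point X has camera coordinates R X + t. Camera axes: x right, y down, z forward; pixel columns grow to the right and rows downward; lengths in m; the calibration is good to about 2 mm. A picture is of the moment at which its call begins.
- robot.close_job(): hands the job in; it is judged then, once.
The state is a dict: "time": time; "joint_positions": joint angles; "qvel": joint speeds; "joint_torque": joint torques, N m; "tool_pos": TCP position; "ee_rot": TCP orientation; "wrist_force": force on the tool from outside, world axes, zero at the start; "wrist_torque": the same for the moment, N m; "width": finger opening in m; "finger_force": force on a finger pad.
Only numpy, scipy, OpenCV 4.12 (cv2) and the standard library are available. Lean on these libraries where they do the work, as an engineer would, in place of code of your own. Each camera call takes 0.05 s, during which the arm holds its last target. There are 200 camera calls.

TASK

Fetch the small dropper bottle out of the white drawer unit, stand it upright in the middle of the balance pan, then push the drawer fully shut again with the squat jar still standing in it. The drawer may or may not be locked and the round knob on top does not show which: pull to find out, and if it holds, give the knob a quarter turn. Keep both containers upright and leave everything else on the table where it is.

Things in the scene. Friction and masses are not known exactly. Their poses are not given: they have to be found in the camera images.
- drawer (a joint): how far the drawer is pulled out of the white drawer unit, in m: 0 fully shut, 0.14 at its end stop; slides with 1 to 3 N. When the lock holds it, it gives at most 10 mm and then stops hard, however hard it is pulled; if it comes further than 20 mm it is not locked
- drawer_handle (a point): middle of the drawer's handle, a level steel bar 120 mm long, 10 x 10 mm thick, carried at its ends, 33 mm clear of the drawer front behind it; moves with the drawer. Its y runs along the bar, its -x is the way the drawer opens. 95 mm above the table, 35 mm below the unit's top, which begins 50 mm behind the bar. The drawer front is 104 mm high
- lock_knob (a point): on the axis of the round, unmarked black lock knob (36 mm wide, 26 mm high) standing on the drawer unit's top near its right front corner, at the height to grip it: 22 mm above the top. It turns about the vertical, either way, for more than a full turn, without clicks, against about 0.05 N m
- cabinet: the white drawer unit, fixed, 220 deep x 300 wide x 130 mm high; origin under its front's middle, x to its back. The knob's cross-bar inside is out of sight: over about half the knob's positions it locks the shut drawer. Pulling a locked drawer swings the bar square across; about a quarter turn either way from there frees it. Turning a free knob may lock it
- dropper_bottle: the wanted small slim dropper bottle of dark glass: 34 mm wide and straight up to 50 mm, then a cap 20 mm wide and a rubber bulb, 82 mm high, 60 g. Origin: centre of its underside, z up. Stands in the shut drawer, out of sight, about 50 mm behind the drawer front on the drawer floor 22 mm above the table, left or right of the jar, 20 mm or more free all round
- squat_jar: the other container in the drawer: a low wide jar with a flat lid, 44 mm wide, 48 mm high; stays in the drawer. Origin: centre of its underside, z up. Its centre is about 110 mm beside the dropper bottle's
- pan (a point): centre of the top surface of the bench balance's round steel pan, 120 mm wide, 58 mm above the table; the pan stands proud of the balance's white body and does not move
- beaker: bystander: empty glass beaker, 70 mm wide, 90 mm high. Origin: centre of its underside
- reagent_bottle: bystander: white plastic reagent bottle with screw cap, 56 mm wide, 150 mm high. Origin: centre of its underside
- measuring_cylinder: bystander: slim glass measuring cylinder, 158 mm high on a 64 mm foot. Origin: centre of its underside
- funnel: bystander: plastic funnel standing mouth down, 80 mm wide, 85 mm high. Origin: centre of its underside
- petri_dish: bystander: lidded flat round glass dish lying on the drawer unit's top behind and left of the knob, 60 mm wide, 14 mm high. Origin: centre of its underside

How it is judged:
By the outcome, as a careful person would: the job done as asked, in the order asked, and still so for the second after the job is handed in, with the robot touching nothing.
It also fails if it takes over 72 s, if anything falls off the work surface, if the arm or the gripper's body presses on something with over 40 N, if the wrist force passes 120 N, or if a joint passes its speed limit or range.

## Working session

There is one attempt and no reset: what is moved stays moved. The work goes in short steps, Python scripts to look and compute and a shell command to move; the robot and the scene stay as the last step left them, time stands still between calls to the robot, and variables do not carry over. Pictures are saved under pics/ and viewed, at most 10 in all, crops included, and the job is handed in when it is done.

```bash
mkdir -p pics; ls; cat > h.py <<'E'
import numpy as np, cv2
from bench import robot, vision
from scipy.spatial.transform import Rotation as Ro
def snap(n):
    s=vision.snapshot(n); s['R']=np.array(s['R']); s['t']=np.array(s['t'])
    s['K']=np.array([[s['fx'],0,s['cx']],[0,s['fy'],s['cy']],[0,0,1]]); s['dist']=np.array(s['dist'],float); return s
def cloud(s):
    h,w=s['z_map'].shape; u,v=np.meshgrid(np.arange(w),np.arange(h))
    p=cv2.undistortPoints(np.stack([u,v],-1).reshape(-1,1,2).astype(np.float64),s['K'],s['dist']).reshape(h,w,2)
    z=s['z_map'].astype(float)[...,None]; P=np.concatenate([p*z,z],-1)
    X=(P-s['t'])@s['R']; X[s['z_map']==0]=np.nan; return X
def save(s,f): cv2.imwrite('pics/'+f,s['color'][...,::-1])
E
python3 - <<'E'
from h import *
for n in('scene','top'):
    s=snap(n); save(s,n+'0.png'); X=cloud(s); np.save(n+'0.npy',X); print(n,-s['R'].T@s['t'],np.nanmedian(X[...,2]),s['fx'])
o=robot.get_obs(); print(o)
E
```

```text
pics
scene [1.39173864 0.16859311 1.5157987 ] -0.007941996834984477 451.26016873673393
top [0.4076267  0.01385667 1.28296015] -0.001200726349158218 403.5501340010417
{'time': 0.1, 'joint_positions': array([-1.21208570e+00,  8.78825518e-02,  1.37210878e+00, -1.90720729e-05,
        1.68360143e+00, -1.03109876e-01]), 'qvel': array([-0.00062139, -0.00158991, -0.00373021,  0.00103364, -0.00077179,
        0.00096959]), 'joint_torque': array([ 2.26292657e-03, -3.41253448e+01, -3.03301048e+01,  7.20017706e-02,
        3.03814409e-02, -8.71192492e-05]), 'tool_pos': array([ 0.24487659, -0.49191978,  0.20441756]), 'ee_rot': array([-3.13960122e+00, -1.87011298e-04,  4.61818185e-01]), 'wrist_force': array([0.86589373, 0.15659405, 0.44531413]), 'wrist_torque': array([ 0.00324899,  0.04150546, -0.01431108]), 'finger_force': 0.0, 'width': 0.09389357617776038}
```

View pics/scene0.png

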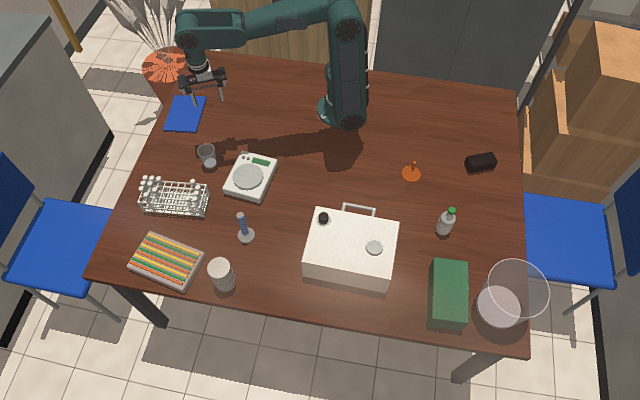

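View pics/top0.png

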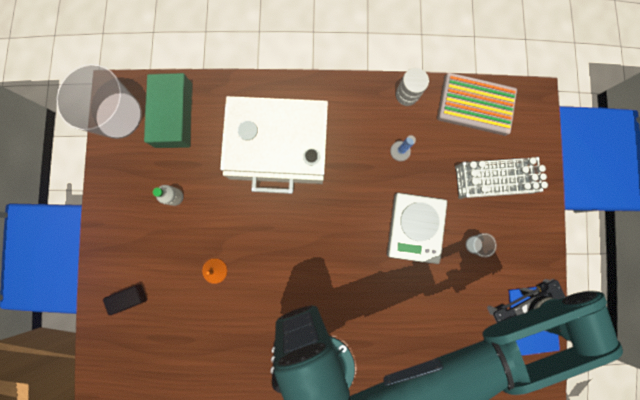

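The top view shows the unit at (275,138), its handle at (272,187), the knob at (311,156), the pan at (419,222) and the petri dish at (247,130). I'll measure these next.

```bash
python3 - <<'E'
from h import *
X=np.load('top0.npy'); Z=X[...,2]
def m(r,zl,zh):
    u0,u1,v0,v1=r; A=X[v0:v1,u0:u1].reshape(-1,3); A=A[(A[:,2]>zl)&(A[:,2]<zh)]; return A
for n,r,zl,zh in [('cabtop',(205,340,85,190),.12,.14),('knob',(298,325,143,168),.146,.17),('handle',(245,300,176,196),.08,.11),('pan',(392,448,195,245),.053,.066),('petri',(230,265,115,145),.138,.16),('funnel',(198,232,255,288),.02,.1)]:
    A=m(r,zl,zh); print(n,len(A),A.mean(0).round(4),np.median(A,0).round(4),A.min(0).round(3),A.max(0).round(3))
    c,sz,a=cv2.minAreaRect((A[:,:2]*1000).astype(np.float32)); print('   rect',c,sz,a)
E
```

```text
cabtop 7072 [0.7032 0.1476 0.1301] [0.7011 0.1453 0.1301] [ 0.59  -0.004  0.12 ] [0.821 0.305 0.14 ]
   rect (705.70703125, 150.02203369140625) (302.1231689453125, 221.4326629638672) 87.81291198730469
knob 131 [0.6403 0.0392 0.1577] [0.6395 0.0396 0.1578] [0.623 0.023 0.148] [0.658 0.057 0.164]
   rect (640.028564453125, 39.62068176269531) (34.12446975708008, 34.33837127685547) 3.7692439556121826
handle 351 [0.5634 0.1496 0.099 ] [0.5601 0.1467 0.1   ] [0.539 0.075 0.08 ] [0.587 0.239 0.109]
   rect (563.019287109375, 157.0153350830078) (163.9473114013672, 48.06239700317383) 89.88467407226562
pan 1206 [ 0.4615 -0.2929  0.0581] [ 0.4613 -0.2931  0.0581] [ 0.392 -0.354  0.053] [ 0.527 -0.23   0.066]
   rect (460.9302062988281, -293.02490234375) (120.08743286132812, 119.72977447509766) 29.17835235595703
petri 334 [0.7129 0.2277 0.1439] [0.7129 0.2277 0.1439] [0.683 0.198 0.139] [0.743 0.257 0.15 ]
   rect (713.8888549804688, 228.56082153320312) (60.266685485839844, 57.84638595581055) 34.734256744384766
funnel 238 [0.2979 0.338  0.0357] [0.2984 0.3361 0.0318] [0.269 0.313 0.02 ] [0.325 0.37  0.09 ]
   rect (296.7144775390625, 341.9075622558594) (56.03944396972656, 55.765098571777344) 3.1872050762176514
```

```bash
python3 - <<'E'
from h import *
X=np.load('top0.npy')
A=X.reshape(-1,3); 
T=A[(abs(A[:,2]-.13)<.006)&(A[:,0]>.5)&(A[:,1]>-.02)&(A[:,1]<.32)]
b=np.floor(T[:,1]*100); ys=[];xs=[]
for k in range(3,28):
    q=T[b==k]; ys.append(q[:,1].mean()); xs.append(np.sort(q[:,0])[1])
p=np.polyfit(ys,xs,1); print('front edge',p,'deg',np.degrees(np.arctan(p[0])))
H=A[(A[:,2]>.085)&(A[:,2]<.106)&(A[:,0]<.562)&(A[:,0]>.52)&(A[:,1]>.06)&(A[:,1]<.25)]
print(len(H),H.mean(0),H.min(0),H.max(0)); print(np.degrees(np.arctan(np.polyfit(H[:,1],H[:,0],1)[0])))
print(cv2.minAreaRect((H[:,:2]*1000).astype(np.float32)))
E
```

```text
front edge [0.03615511 0.59068115] deg 2.070633033024271
179 [0.54683601 0.15328703 0.09988786] [0.53888682 0.09511877 0.0883003 ] [0.5613771  0.21455116 0.10527755]
1.7510767975185606
((550.0706787109375, 154.82278442382812), (119.6287841796875, 21.350305557250977), 89.39429473876953)
```

```bash
python3 -m crank '[[0.66,[0,0,0],[0,0,-7.7]],[0.66,[0,0,0],[0,0,-7.7]],[0.66,[0,0,0],[0,0,-7.7]],[0.66,[0,0,0],[0,0,-7.7]],[0.66,[0,0,0],[0,0,-7.7]],[0.66,[0,0,0],[0,0,-7.7]],[0.66,[0,0,0],[0,0,-7.7]],[0.66,[0,0,0],[0,0,-7.5]]]'
python3 -m crank '[[0.66,[0.044,0.018,0],[0,0,0]],[0.66,[0.044,0.018,0],[0,0,0]],[0.66,[0.044,0.018,0],[0,0,0]],[0.66,[0.044,0.018,0],[0,0,0]],[0.66,[0.044,0.018,0],[0,0,0]],[0.66,[0.044,0.018,0],[0,0,0]],[0.66,[0.044,0.018,0],[0,0,0]],[0.66,[0.044,0.018,0],[0,0,0]]]'
python3 -m crank '[[0.66,[0.044,0.018,0],[0,0,0]],[0.66,[0.044,0.018,0],[0,0,0]],[0.66,[0.044,0.018,0],[0,0,0]],[0.66,[0.044,0.018,0],[0,0,0]],[0.66,[0.044,0.018,0],[0,0,0]],[0.66,[0.044,0.018,0],[0,0,0]],[0.66,[0.044,0.018,0],[0,0,0]],[0.66,[0,0,0],[0,0,0]]]'
```

```text
time: 0.9
tool_pos: [0.2449, -0.4921, 0.2048]
ee_rot: [-3.141, -0.001, 1.539]
wrist_force: [-0.9, -0.0, 1.0]
width: 0.034
finger_force: 0.0
time: 1.7
tool_pos: [0.4022, -0.1441, 0.2051]
ee_rot: [-3.142, 0.0, 1.533]
wrist_force: [0.8, -0.2, -0.1]
width: 0.032
finger_force: 0.0
time: 2.5
tool_pos: [0.54, 0.1618, 0.2033]
ee_rot: [-3.139, -0.001, 1.54]
wrist_force: [0.2, -1.1, 0.4]
width: 0.0319
finger_force: 0.0
```

```bash
python3 -m crank '[[0.66,[-0.007,0.006,0.02],[0,0,0]],[0.66,[0,0,0.035],[0,0,0]],[0.66,[0,0,0.035],[0,0,0]],[0.66,[0,0,0.03],[0,0,0]],[0.66,[0,0,0.01],[0,0,0]],[0.66,[0,0,0],[0,0,0]]]'
```

```text
time: 3.1
tool_pos: [0.5437, 0.1489, 0.0735]
ee_rot: [-3.137, 0.001, 1.533]
wrist_force: [-0.1, 0.1, 0.3]
width: 0.0319
finger_force: 0.0
```

```bash
python3 -m crank '[[1,[0,0,0],[0,0,0]],[1,[0,0,0],[0,0,0]],[1,[0,0,0],[0,0,0]],[1,[0,0,0],[0,0,0]],[1,[0,0,0],[0,0,0]]]'
```

```text
time: 3.6
tool_pos: [0.544, 0.1501, 0.0774]
ee_rot: [-3.14, -0.0, 1.534]
wrist_force: [-7.3, -0.2, 6.7]
width: 0.0097
finger_force: 30.0
```

```bash
python3 -m crank '[[1,[0,-0.004,0],[0,0,0]],[1,[0,-0.004,0],[0,0,0]],[1,[0,-0.004,0],[0,0,0]],[1,[0,0,0],[0,0,0]]]'
```

```text
time: 4.0
tool_pos: [0.5355, 0.1504, 0.0774]
ee_rot: [3.135, -0.001, 1.533]
wrist_force: [4.0, 0.0, 4.8]
width: 0.0094
finger_force: 30.0
```

```bash
python3 -m crank '[[1,[0,-0.004,0],[0,0,0]],[1,[0,-0.004,0],[0,0,0]],[1,[0,-0.004,0],[0,0,0]],[1,[0,0,0],[0,0,0]]]'
```

```text
time: 4.4
tool_pos: [0.5331, 0.1504, 0.0774]
ee_rot: [3.113, -0.002, 1.532]
wrist_force: [30.2, -0.8, -12.1]
width: 0.0096
finger_force: 30.0
```

It's locked: it stopped after about 10 mm at 30 N. I'll ease back, let go and turn the knob.

```bash
python3 -m crank '[[1,[0,0.007,0],[0,0,0]],[1,[0,0.007,0],[0,0,0]],[1,[0,0.006,0],[0,0,0]],[0.66,[0,0,0],[0,0,0]],[0.66,[0,0,0],[0,0,0]],[0.66,[0,0,0],[0,0,0]]]'
python3 -m crank '[[0.66,[0,0,-0.04],[0,0,0]],[0.66,[0,0,-0.04],[0,0,0]],[0.3,[0,0,-0.04],[0,0,0]],[0.3,[0,0,-0.02],[0,0,0]],[0.3,[0,0,0],[0,0,0]]]'
```

```text
time: 5.0
tool_pos: [0.54, 0.1499, 0.0744]
ee_rot: [-3.139, 0.001, 1.534]
wrist_force: [0.5, 0.2, -0.9]
width: 0.03
finger_force: 0.0
time: 5.5
tool_pos: [0.5426, 0.1504, 0.2193]
ee_rot: [3.135, -0.001, 1.534]
wrist_force: [-0.5, -0.5, -0.6]
width: 0.0527
finger_force: 0.0
```

```bash
python3 -m crank '[[0.3,[-0.036,0.034,0],[0,0,0]],[0.3,[-0.036,0.034,0],[0,0,0]],[0.3,[-0.035,0.033,0],[0,0,0]],[0.3,[0,0,0],[0,0,0]],[0.3,[0,0,0],[0,0,0]]]'
python3 - <<'E'
from h import *
s=snap('scene'); o=robot.get_obs(); print(o['tool_pos'],o['width'])
cv2.imwrite('pics/k1.png',cv2.resize(s['color'][150:300,260:420,::-1],None,fx=4,fy=4))
E
```

```text
time: 6.0
tool_pos: [0.6373, 0.0386, 0.2118]
ee_rot: [-3.135, -0.0, 1.532]
wrist_force: [-0.2, -0.6, 0.7]
width: 0.0657
finger_force: 0.0
[0.63706579 0.0395457  0.21291271] 0.06559083851964924
```

View pics/k1.png

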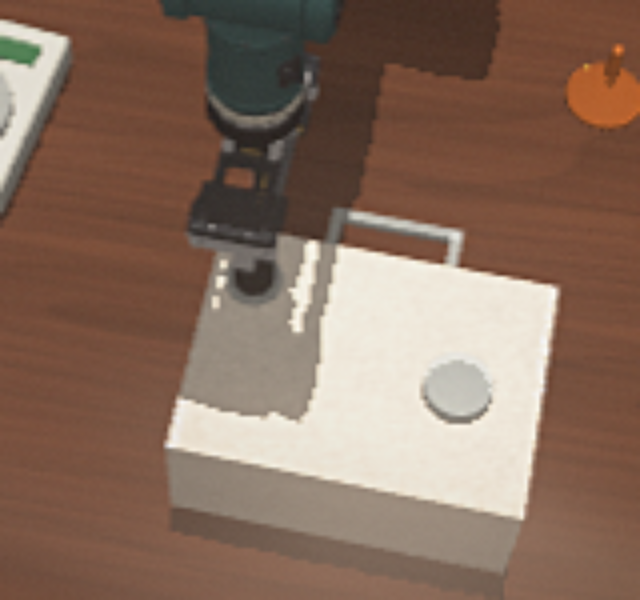

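The gripper is over the knob (crop at (255,275)) and the dish is untouched at (457,390).

```bash
python3 -m crank '[[0.3,[0,0.002,0.03],[0,0,0]],[0.3,[0,0,0.03],[0,0,0]],[0.3,[0,0,0.01],[0,0,0]],[0.3,[0,0,0],[0,0,0]],[0.3,[0,0,0],[0,0,0]]]'; python3 -c "
from h import *
for i in range(4): print(robot.get_obs()['tool_pos']); vision.snapshot('top')"
```

```text
time: 6.55
tool_pos: [0.6403, 0.04, 0.1468]
ee_rot: [3.14, -0.0, 1.535]
wrist_force: [0.4, -0.2, 0.6]
width: 0.0657
finger_force: 0.0
[0.64028193 0.04002366 0.14681675]
[0.64085831 0.03977941 0.14765168]
[0.64110319 0.03959592 0.14791364]
[0.64115048 0.0394679  0.14784601]
```

```bash
python3 -m crank '[[0.3,[0,0,0.0125],[0,0,0]],[0.3,[0,0,0],[0,0,0]],[1,[0,0,0],[0,0,0]],[1,[0,0,0],[0,0,0]],[1,[0,0,0],[0,0,0]],[1,[0,0,0],[0,0,0]]]'
```

```text
time: 7.35
tool_pos: [0.6403, 0.0392, 0.1332]
ee_rot: [3.141, 0.0, 1.533]
wrist_force: [-0.1, -0.1, 0.0]
width: 0.0369
finger_force: 0.0
```

```bash
python3 -m crank '[[1,[0,0,0],[0,0,0]],[1,[0,0,0],[0,0,0]]]'; python3 -m crank '[[1,[0,0,0],[0,0,8.2]],[1,[0,0,0],[0,0,8.2]],[1,[0,0,0],[0,0,8.2]],[1,[0,0,0],[0,0,8.2]],[1,[0,0,0],[0,0,8.2]],[1,[0,0,0],[0,0,8.2]]]'
python3 -m crank '[[1,[0,0,0],[0,0,8.2]],[1,[0,0,0],[0,0,8.2]],[1,[0,0,0],[0,0,8.2]],[1,[0,0,0],[0,0,8.2]],[1,[0,0,0],[0,0,8.2]],[1,[0,0,0],[0,0,0]]]'
```

```text
time: 7.55
tool_pos: [0.6402, 0.0392, 0.1332]
ee_rot: [3.141, 0.0, 1.533]
wrist_force: [-1.2, -0.3, 1.0]
width: 0.0351
finger_force: 30.0
time: 8.15
tool_pos: [0.6403, 0.0391, 0.1332]
ee_rot: [3.141, -0.0, 0.669]
wrist_force: [0.1, -0.7, 0.7]
width: 0.0354
finger_force: 30.0
time: 8.75
tool_pos: [0.6403, 0.039, 0.1332]
ee_rot: [3.141, -0.0, -0.041]
wrist_force: [-0.5, -1.1, 0.4]
width: 0.0354
finger_force: 30.0
```

```bash
python3 -m crank '[[0.3,[0,0,0],[0,0,0]],[0.3,[0,0,0],[0,0,0]],[0.3,[0,0,0],[0,0,0]],[0.3,[0,0,-0.03],[0,0,0]],[0.3,[0,0,-0.04],[0,0,0]],[0.66,[0,0,0],[0,0,-8.2]],[0.66,[0,0,0],[0,0,-8.2]],[0.66,[0,0,0],[0,0,-8.2]]]'
python3 -m crank '[[0.66,[0,0,0],[0,0,-8.2]],[0.66,[0,0,0],[0,0,-8.2]],[0.66,[0,0,0],[0,0,-8.2]],[0.66,[0,0,0],[0,0,-8.2]],[0.66,[0,0,0],[0,0,-8.2]],[0.66,[0,0,0],[0,0,-8.2]],[0.66,[0,0,0],[0,0,-8.2]],[0.66,[0,0,0],[0,0,-8.2]]]'
python3 -m crank '[[0.66,[0.036,-0.033,0],[0,0,0]],[0.66,[0.036,-0.033,0],[0,0,0]],[0.66,[0.036,-0.032,0],[0,0,0]],[0.66,[0,0,0],[0,0,0]],[0.66,[0,0,0],[0,0,0]]]'
```

```text
time: 9.55
tool_pos: [0.6404, 0.0393, 0.2035]
ee_rot: [3.141, -0.001, 0.395]
wrist_force: [0.0, 0.2, 0.3]
width: 0.0454
finger_force: 0.0
time: 10.35
tool_pos: [0.6402, 0.0393, 0.2028]
ee_rot: [-3.142, 0.0, 1.54]
wrist_force: [0.3, 0.1, 0.2]
width: 0.0319
finger_force: 0.0
time: 10.85
tool_pos: [0.546, 0.1515, 0.2034]
ee_rot: [3.14, 0.0, 1.536]
wrist_force: [-0.0, -0.6, -0.3]
width: 0.032
finger_force: 0.0
```

```bash
python3 -m crank '[[0.66,[0,-0.001,0.035],[0,0,0]],[0.66,[0,0,0.035],[0,0,0]],[0.66,[0,0,0.035],[0,0,0]],[0.66,[0,0,0.021],[0,0,0]],[0.66,[0,0,0],[0,0,0]],[1,[0,0,0],[0,0,0]],[1,[0,0,0],[0,0,0]],[1,[0,0,0],[0,0,0]]]'
python3 -m crank '[[1,[0,0,0],[0,0,0]],[1,[0,-0.005,0],[0,0,0]],[1,[0,-0.005,0],[0,0,0]],[1,[0,-0.005,0],[0,0,0]],[1,[0,-0.005,0],[0,0,0]],[1,[0,0,0],[0,0,0]]]'
```

```text
time: 11.65
tool_pos: [0.5448, 0.1507, 0.0789]
ee_rot: [-3.14, -0.0, 1.533]
wrist_force: [-10.3, -0.6, 6.0]
width: 0.0115
finger_force: 4.6
time: 12.25
tool_pos: [0.5254, 0.1514, 0.0789]
ee_rot: [3.139, 0.0, 1.534]
wrist_force: [-0.8, -2.5, 7.3]
width: 0.0098
finger_force: 30.0
```

```bash
python3 -m crank '[[1,[0,-0.005,0],[0,0,0]],[1,[0,-0.009,0],[0,0,0]],[1,[0,-0.012,0],[0,0,0]],[1,[0,-0.012,0],[0,0,0]],[1,[0,-0.012,0],[0,0,0]],[1,[0,-0.012,0],[0,0,0]],[1,[0,-0.009,0],[0,0,0]],[1,[0,-0.009,0],[0,0,0]]]'
python3 -m crank '[[1,[0,-0.009,0],[0,0,0]],[1,[0,-0.009,0],[0,0,0]],[1,[0,-0.008,0],[0,0,0]],[1,[0,-0.006,0],[0,0,0]],[1,[0,-0.002,0],[0,0,0]],[1,[0,0,0],[0,0,0]]]'
```

```text
time: 13.05
tool_pos: [0.4463, 0.1542, 0.0788]
ee_rot: [3.137, 0.001, 1.533]
wrist_force: [2.6, -2.8, 6.2]
width: 0.0097
finger_force: 30.0
time: 13.65
tool_pos: [0.4118, 0.1554, 0.0788]
ee_rot: [3.139, 0.001, 1.534]
wrist_force: [-0.8, -2.9, 8.4]
width: 0.0095
finger_force: 30.0
```

```bash
python3 -m crank '[[0.66,[0,0,0],[0,0,0]],[0.66,[0,0,0],[0,0,0]],[0.66,[0,0,0],[0,0,0]],[0.66,[0,0,-0.045],[0,0,0]],[0.66,[0,0,-0.045],[0,0,0]],[0.66,[0,0,-0.045],[0,0,0]],[0.66,[-0.045,0,0],[0,0,0]],[0.66,[-0.045,0,0],[0,0,0]]]'
python3 -m crank '[[0.45,[-0.045,0,0],[0,0,0]],[0.45,[-0.045,0,0],[0,0,0]],[0.45,[-0.045,0,0],[0,0,0]],[0.45,[-0.045,0,0],[0,0,0]],[0.45,[0,0,0],[0,0,0]]]'
python3 - <<'E'
from h import *
s=snap('top'); cv2.imwrite('pics/t2.png',cv2.resize(s['color'][80:260,200:460,::-1],None,fx=3,fy=3)); np.save('top2.npy',cloud(s))
E
```

```text
time: 14.45
tool_pos: [0.4086, 0.066, 0.2136]
ee_rot: [3.138, -0.0, 1.538]
wrist_force: [0.0, -0.6, -0.6]
width: 0.0321
finger_force: 0.0
time: 14.95
tool_pos: [0.4004, -0.1182, 0.211]
ee_rot: [-3.14, 0.001, 1.525]
wrist_force: [0.0, -0.4, 0.1]
width: 0.0518
finger_force: 0.0
```

View pics/t2.png

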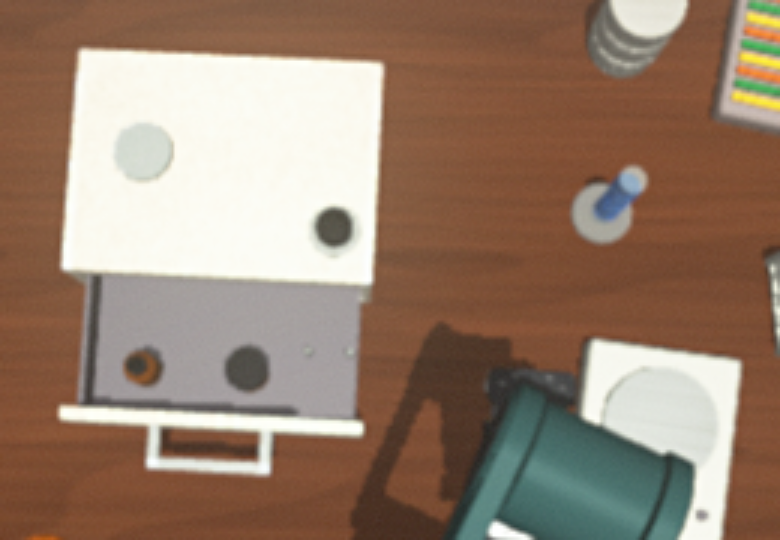

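The drawer is open. The dropper bottle stands upright at crop (143,367), to the left of the jar at (247,368).

```bash
python3 - <<'E'
from h import *
X=np.load('top2.npy')
B=X[190:215,232:262].reshape(-1,3); B=B[np.isfinite(B[:,2])]
for zl,zh in((.05,.075),(.066,.08),(.08,.095),(.095,.12)):
    q=B[(B[:,2]>zl)&(B[:,2]<zh)]; print(zl,len(q),q.mean(0).round(4),q.min(0).round(3),q.max(0).round(3)) if len(q) else 0
J=X[190:216,268:296].reshape(-1,3); q=J[(J[:,2]>.062)&(J[:,2]<.08)]; print('jar',q.mean(0),q.min(0),q.max(0))
A=X[175:235,215:325].reshape(-1,3)
for n,a in(('floor',A[abs(A[:,2]-.022)<.006]),('front',A[(abs(A[:,2]-.104)<.005)&(A[:,0]<.48)&(A[:,0]>.43)])):
    print(n,a.min(0).round(3),a.max(0).round(3),a.mean(0).round(3))
E
```

```text
0.05 36 [0.5074 0.2296 0.0684] [0.495 0.219 0.05 ] [0.525 0.251 0.075]
0.066 52 [0.5093 0.2315 0.0744] [0.495 0.219 0.068] [0.525 0.251 0.08 ]
0.08 23 [0.5096 0.2339 0.0897] [0.5   0.225 0.08 ] [0.52  0.249 0.095]
0.095 22 [0.5101 0.2346 0.1008] [0.502 0.227 0.095] [0.52  0.243 0.107]
jar [0.51062876 0.12707925 0.07027456] [0.49040362 0.10563666 0.06366974] [0.5308095  0.14839035 0.07597659]
floor [0.448 0.007 0.016] [0.603 0.293 0.028] [0.537 0.181 0.022]
front [0.43  0.011 0.099] [0.468 0.306 0.109] [0.456 0.156 0.104]
```

```bash
python3 -m crank '[[0.45,[0,0,0],[0,0,8.2]],[0.45,[0,0,0],[0,0,8.2]],[0.45,[0,0,0],[0,0,8.2]],[0.45,[0,0,0],[0,0,8.2]],[0.45,[0,0,0],[0,0,8.2]],[0.45,[0,0,0],[0,0,8.2]],[0.45,[0,0,0],[0,0,8.2]],[0.45,[0,0,0],[0,0,8.2]]]'
python3 -m crank '[[0.45,[0,0,0],[0,0,8.2]],[0.45,[0,0,0],[0,0,8.2]],[0.45,[0,0,0],[0,0,8.2]],[0.45,[0.012,-0.044,0],[0,0,0]],[0.45,[0.012,-0.044,0],[0,0,0]],[0.45,[0.012,-0.044,0],[0,0,0]],[0.45,[0.012,-0.044,0],[0,0,0]],[0.45,[0.012,-0.044,0],[0,0,0]]]'
python3 -m crank '[[0.45,[0.012,-0.044,0],[0,0,0]],[0.45,[0.012,-0.044,0],[0,0,0]],[0.45,[0.012,-0.044,0],[0,0,0]],[0.45,[0,0,0],[0,0,0]],[0.45,[0,0,0],[0,0,0]]]'; python3 -c "
from h import *
s=snap('scene'); s=snap('scene');o=robot.get_obs();print(o['tool_pos'],o['ee_rot'],o['width'])
cv2.imwrite('pics/b1.png',cv2.resize(s['color'][130:260,280:440,::-1],None,fx=4,fy=4))"
```

```text
time: 15.8
tool_pos: [0.4014, -0.112, 0.2116]
ee_rot: [-3.14, 0.0, 0.385]
wrist_force: [0.4, 0.2, 0.3]
width: 0.0517
finger_force: 0.0
time: 16.6
tool_pos: [0.4696, 0.1072, 0.2117]
ee_rot: [-3.141, 0.001, -0.038]
wrist_force: [0.7, -0.5, 0.3]
width: 0.0517
finger_force: 0.0
time: 17.1
tool_pos: [0.5103, 0.2359, 0.2109]
ee_rot: [3.141, 0.002, -0.037]
wrist_force: [-0.1, -0.3, -0.3]
width: 0.0518
finger_force: 0.0
[0.51073505 0.23386605 0.21178845] [ 3.14101829e+00  7.67894812e-04 -4.01465444e-02] 0.05170620793051419
```

View pics/b1.png

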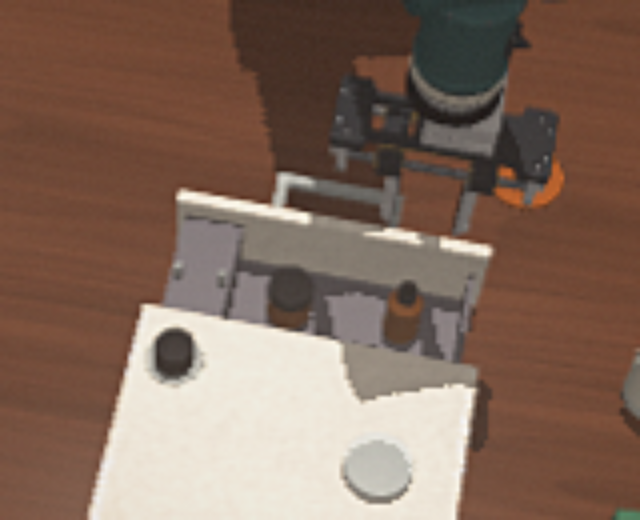

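The gripper hangs above the bottle (405,315) with its fingers on either side, and the jar (290,295) is well clear. Going down.

```bash
python3 -m crank '[[0.45,[0,-0.001,0.035],[0,0,0]],[0.45,[0,0,0.035],[0,0,0]],[0.45,[0,0,0.03],[0,0,0]],[0.45,[0,0,0.025],[0,0,0]],[0.45,[0,0,0.02],[0,0,0]],[0.45,[0,0,0.015],[0,0,0]],[0.45,[0,0,0],[0,0,0]]]'
```

```text
time: 17.9
tool_pos: [0.5099, 0.2333, 0.0499]
ee_rot: [3.14, 0.004, -0.042]
wrist_force: [-0.7, 0.2, 0.7]
width: 0.0514
finger_force: 0.0
```

```bash
python3 -m crank '[[0.45,[0,-0.001,0.010],[0,0,0]],[0.45,[0,0,0],[0,0,0]],[0.7,[0,0,0],[0,0,0]],[0.7,[0,0,0],[0,0,0]],[0.7,[0,0,0],[0,0,0]],[0.7,[0,0,0],[0,0,0]],[0.7,[0,0,0],[0,0,0]]]'
```

```text
time: 18.6
tool_pos: [0.5122, 0.236, 0.0428]
ee_rot: [-3.141, -0.001, -0.041]
wrist_force: [-1.0, 0.3, 3.4]
width: 0.0332
finger_force: 30.0
```

```bash
python3 -m crank '[[0.7,[0,0,-0.015],[0,0,0]],[0.7,[0,0,-0.03],[0,0,0]],[0.7,[0,0,-0.03],[0,0,0]],[0.7,[0,0,-0.03],[0,0,0]],[0.7,[0,0,-0.03],[0,0,0]],[0.7,[0,0,-0.025],[0,0,0]],[0.7,[-0.001,0.015,0],[0,0,0]],[0.7,[-0.002,0.03,0],[0,0,0]]]'
python3 -m crank '[[0.7,[-0.002,0.036,0],[0,0,0]],[0.7,[-0.002,0.036,0],[0,0,0]],[0.7,[-0.002,0.036,0],[0,0,0]],[0.7,[-0.002,0.036,0],[0,0,0]],[0.7,[-0.002,0.036,0],[0,0,0]],[0.7,[-0.002,0.036,0],[0,0,0]],[0.7,[-0.002,0.036,0],[0,0,0]],[0.7,[-0.002,0.036,0],[0,0,0]]]'
python3 -m crank '[[0.7,[-0.002,0.036,0],[0,0,0]],[0.7,[-0.002,0.036,0],[0,0,0]],[0.7,[-0.002,0.036,0],[0,0,0]],[0.7,[-0.002,0.036,0],[0,0,0]],[0.7,[-0.002,0.036,0],[0,0,0]],[0.7,[0,0.017,0],[0,0,0]],[0.7,[0,0,0],[0,0,0]],[0.7,[0,0,0],[0,0,0]]]'
```

```text
time: 19.4
tool_pos: [0.5068, 0.1911, 0.2022]
ee_rot: [-3.141, -0.001, -0.038]
wrist_force: [0.8, -1.0, -1.4]
width: 0.0334
finger_force: 30.0
time: 20.2
tool_pos: [0.4773, -0.098, 0.2003]
ee_rot: [-3.141, 0.003, -0.041]
wrist_force: [0.6, 0.4, -0.6]
width: 0.0335
finger_force: 30.0
time: 21.0
tool_pos: [0.4607, -0.2916, 0.2013]
ee_rot: [-3.14, 0.001, -0.041]
wrist_force: [-0.3, 0.3, -0.1]
width: 0.0334
finger_force: 30.0
```

```bash
python3 -m crank '[[0.7,[0,0.001,0.03],[0,0,0]],[0.7,[0,0,0.03],[0,0,0]],[0.7,[0,0,0.03],[0,0,0]],[0.7,[0,0,0.02],[0,0,0]],[0.7,[0,0,0.009],[0,0,0]],[0.7,[0,0,0],[0,0,0]],[0.7,[0,0,0],[0,0,0]]]'
python3 -m crank '[[0.7,[0,0,0.002],[0,0,0]],[0.7,[0,0,0],[0,0,0]]]'
python3 -m crank '[[0.7,[0,0,0.0015],[0,0,0]],[0.7,[0,0,0],[0,0,0]]]'
```

```text
time: 21.7
tool_pos: [0.4619, -0.2933, 0.0843]
ee_rot: [3.141, -0.002, -0.04]
wrist_force: [0.6, 0.4, -0.9]
width: 0.0336
finger_force: 30.0
time: 21.9
tool_pos: [0.4617, -0.2939, 0.0822]
ee_rot: [3.14, -0.002, -0.041]
wrist_force: [-0.7, 0.0, -0.5]
width: 0.0334
finger_force: 30.0
time: 22.1
tool_pos: [0.4611, -0.2937, 0.0797]
ee_rot: [3.141, -0.0, -0.041]
wrist_force: [-0.3, 0.0, 0.4]
width: 0.0335
finger_force: 30.0
```

```bash
python3 -m crank '[[0.7,[0,0,0.0015],[0,0,0]],[0.7,[0,0,0],[0,0,0]]]'
python3 -m crank '[[0.7,[0,0,0.001],[0,0,0]],[0.7,[0,0,0],[0,0,0]]]'
```

```text
time: 22.3
tool_pos: [0.4612, -0.2938, 0.0788]
ee_rot: [3.141, -0.001, -0.041]
wrist_force: [-1.1, 1.4, 3.3]
width: 0.0335
finger_force: 30.0
time: 22.5
tool_pos: [0.4613, -0.2939, 0.0788]
ee_rot: [3.141, -0.001, -0.041]
wrist_force: [-2.6, 1.5, 7.5]
width: 0.0332
finger_force: 30.0
```

It's touching the pan. Release and rise.

```bash
python3 -m crank '[[0.55,[0,0,-0.001],[0,0,0]],[0.45,[0,0,0],[0,0,0]],[0.45,[0,0,0],[0,0,0]],[0.45,[0,0,0],[0,0,0]],[0.45,[0,0,-0.015],[0,0,0]],[0.45,[0,0,-0.03],[0,0,0]],[0.45,[0,0,-0.045],[0,0,0]],[0.45,[0,0,-0.04],[0,0,0]]]'
python3 -m crank '[[0.66,[-0.005,-0.045,0],[0,0,0]],[0.66,[-0.005,-0.045,0],[0,0,0]],[0.66,[-0.005,-0.045,0],[0,0,0]],[0.66,[-0.005,-0.045,0],[0,0,0]],[0.66,[0,-0.045,0],[0,0,0]],[0.66,[0,0,0],[0,0,0]]]'
python3 - <<'E'
from h import *
s=snap('top'); cv2.imwrite('pics/t3.png',cv2.resize(s['color'][80:270,200:500,::-1],None,fx=2.6,fy=2.6)); X=cloud(s); np.save('top3.npy',X)
A=X[190:260,385:455].reshape(-1,3)
for zl,zh in((.095,.116),(.12,.15)):
    q=A[(A[:,2]>zl)&(A[:,2]<zh)]; print(len(q),q.mean(0),q.min(0),q.max(0))
E
```

```text
time: 23.3
tool_pos: [0.461, -0.2935, 0.2107]
ee_rot: [3.141, -0.001, -0.041]
wrist_force: [0.2, -0.7, 0.6]
width: 0.0517
finger_force: 0.0
time: 23.9
tool_pos: [0.4503, -0.0634, 0.2097]
ee_rot: [-3.14, -0.003, -0.034]
wrist_force: [-0.1, -0.6, -1.1]
width: 0.0319
finger_force: 0.0
62 [ 0.45879787 -0.28621674  0.10883925] [ 0.44473173 -0.30751546  0.09509307] [ 0.47444372 -0.275426    0.1157114 ]
46 [ 0.45929677 -0.29069432  0.13195673] [ 0.44986042 -0.30243185  0.12028218] [ 0.46733699 -0.2814321   0.14241303]
```

View pics/t3.png

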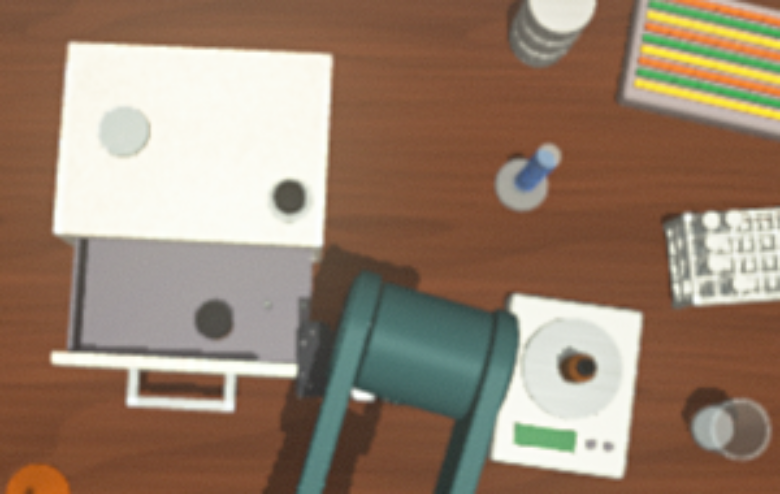

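The bottle stands upright on the pan at (0.460, -0.292), about 1.5 mm off centre. The jar is still in the drawer at (214,320). I'll close the fingers and push on the middle of the bar.

```bash
python3 -m crank '[[1,[-0.018,-0.043,0],[0,0,0]],[1,[-0.018,-0.043,0],[0,0,0]],[1,[-0.018,-0.043,0],[0,0,0]],[1,[-0.018,-0.043,0],[0,0,0]],[1,[-0.018,-0.043,0],[0,0,0]],[1,[0,0,0],[0,0,0]],[1,[0,0,0],[0,0,0]]]'
python3 -m crank '[[1,[0,0,0.035],[0,0,0]],[1,[0,0,0.035],[0,0,0]],[1,[0,0,0.03],[0,0,0]],[1,[0,0,0.02],[0,0,0]],[1,[0,0,0.013],[0,0,0]],[1,[0,0,0],[0,0,0]]]'
```

```text
time: 24.65
tool_pos: [0.3695, 0.1502, 0.2086]
ee_rot: [3.141, -0.001, -0.04]
wrist_force: [1.3, -0.3, 0.1]
width: 0.0004
finger_force: 0.0
time: 25.25
tool_pos: [0.3686, 0.1486, 0.0733]
ee_rot: [3.14, 0.004, -0.044]
wrist_force: [-0.0, 0.5, -0.3]
width: 0.0002
finger_force: 0.0
```

```bash
python3 -m crank '[[1,[0.012,0,0],[0,0,0]],[1,[0.01,0,0],[0,0,0]],[1,[0.004,0,0],[0,0,0]],[1,[0.004,0,0],[0,0,0]],[1,[0.006,0,0],[0,0,0]],[1,[0.008,0,0],[0,0,0]],[1,[0.01,0,0],[0,0,0]],[1,[0.01,0,0],[0,0,0]]]'
python3 -m crank '[[1,[0.01,0,0],[0,0,0]],[1,[0.01,0,0],[0,0,0]],[1,[0.01,0,0],[0,0,0]],[1,[0.01,0,0],[0,0,0]],[1,[0.01,0,0],[0,0,0]],[1,[0.01,0,0],[0,0,0]],[1,[0.01,0,0],[0,0,0]],[1,[0.01,0,0],[0,0,0]]]'
```

```text
time: 26.05
tool_pos: [0.4338, 0.1482, 0.075]
ee_rot: [-3.141, -0.0, -0.041]
wrist_force: [-1.8, 0.6, 1.4]
width: 0.0003
finger_force: 1.0
time: 26.85
tool_pos: [0.5137, 0.1447, 0.0747]
ee_rot: [3.142, 0.0, -0.041]
wrist_force: [-2.4, 1.4, 0.6]
width: 0.0007
finger_force: 1.1
```

```bash
python3 -m crank '[[1,[0.006,0,0],[0,0,0]],[1,[0.005,0,0],[0,0,0]],[1,[0.004,0,0],[0,0,0]],[1,[0.003,0,0],[0,0,0]],[1,[0,0,0],[0,0,0]]]'
python3 -m crank '[[1,[0.003,0,0],[0,0,0]],[1,[0.003,0,0],[0,0,0]],[1,[0,0,0],[0,0,0]]]'
```

```text
time: 27.35
tool_pos: [0.5292, 0.1438, 0.0749]
ee_rot: [3.141, 0.005, -0.041]
wrist_force: [-6.0, 0.1, 2.7]
width: 0.0001
finger_force: 3.1
time: 27.65
tool_pos: [0.5291, 0.1438, 0.075]
ee_rot: [3.14, 0.018, -0.04]
wrist_force: [-21.2, 0.2, 12.9]
width: 0.0004
finger_force: 10.9
```

```bash
python3 -m crank '[[1,[-0.01,0,0],[0,0,0]],[1,[-0.02,0,0],[0,0,0]],[1,[-0.03,0,0],[0,0,0]],[1,[0,0,-0.04],[0,0,0]],[1,[0,0,-0.05],[0,0,0]],[1,[0,0,-0.05],[0,0,0]],[1,[-0.03,0.045,0],[0,0,0]],[1,[-0.03,0.045,0],[0,0,0]]]'
python3 -m crank '[[1,[-0.03,0.045,0],[0,0,0]],[1,[-0.03,0.045,0],[0,0,0]],[1,[0,0,0],[0,0,0]],[1,[0,0,0],[0,0,0]]]'
python3 - <<'E'
from h import *
s=snap('top'); save(s,'t4.png'); A=cloud(s).reshape(-1,3)
T=A[(abs(A[:,2]-.13)<.006)&(A[:,0]>.5)&(A[:,1]>-.02)&(A[:,1]<.32)]
H=A[(A[:,2]>.085)&(A[:,2]<.106)&(A[:,0]<.562)&(A[:,0]>.52)&(A[:,1]>.06)&(A[:,1]<.25)]
print(len(H),H.mean(0),H.min(0),H.max(0))
E
```

```text
time: 28.45
tool_pos: [0.4198, 0.0645, 0.218]
ee_rot: [3.141, -0.008, -0.038]
wrist_force: [0.7, -1.7, -0.3]
width: 0.0004
finger_force: 0.0
time: 28.85
tool_pos: [0.3597, -0.0166, 0.2157]
ee_rot: [3.141, -0.004, -0.044]
wrist_force: [0.2, 0.4, -0.6]
width: 0.0004
finger_force: 0.0
181 [0.54677921 0.15335706 0.09984372] [0.53897669 0.094991   0.08578022] [0.56181106 0.21451754 0.1055118 ]
```

View pics/t4.png

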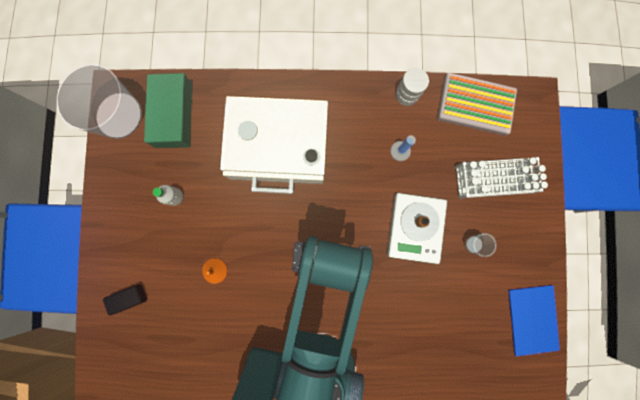

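The handle is back where it started (mean x 0.5468 both times), so the drawer is shut. The bottle stands on the pan at (422,221), and nothing else has moved.

```bash
python3 -c "
from bench import robot
print(robot.close_job())"
```

```text
the job is handed in; nothing more can be done
None
```

Job handed in at about 29 s: the drawer was locked and a quarter turn of the knob freed it, the dropper bottle stands upright about 1.5 mm off the pan's centre, and the drawer is fully shut; the jar was last seen standing in it just before I pushed it closed.

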